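# Lay the cases down for the label photo

## Task

Two flat white cases stand on edge on the dark photo mat. With the fingertips, gently push each one over so that it falls onto its plain back and lies flat on the mat with its printed face (green strip and label) up, ready for the labels to be photographed from above. Only push the cases, do not grip or lift them, and leave the bottles and boxes around the mat where they are.

Things in the scene. Friction and masses are not known exactly. Their poses are not given: they have to be found in the camera images.
- photo_mat: fixed dark blue-grey mat with white corner marks, 340 x 190 x 3 mm, its top 3 mm above the bench. Origin: centre of its underside; x along the 340 mm side, y along the 190 mm side, z up. Fixed obstacles: black reader 158 mm tall to the right (y -0.23 to 0.09), tall machine left of y = 0.47, tall monitor at x over 0.57, y under -0.3.
- case_a: One of two alike: white case 55 x 85 x 18 mm, about 0.1 kg, standing on an 85 x 18 mm edge, 55 mm tall, on the mat. Origin: centre of its plain 55 x 85 mm back. z: from the back out through the printed face 18 mm away (green strip and label); level, any heading at the start, must end up. y: along the 85 mm side, level. x: along the 55 mm side, vertical. Topples once tilted about 18 degrees.
- case_b: Alike case_a: white case 55 x 85 x 18 mm, about 0.1 kg, standing on an 85 x 18 mm edge, 55 mm tall, on the mat. Origin: centre of its plain 55 x 85 mm back. z: from the back out through the printed face 18 mm away (green strip and label); level, any heading at the start, must end up. y: along the 85 mm side, level. x: along the 55 mm side, vertical. Topples once tilted about 18 degrees.
- amber_bottle: bystander: small orange bottle with red cap, 36 mm across, 75 mm tall, upright on the bench. Origin: centre of its underside.
- white_bottle: bystander: white bottle with green label band, 44 mm across, 90 mm tall, upright on the bench. Origin: centre of its underside.
- slide_mailer: bystander: green box 30 x 85 x 34 mm, lying on the bench. Origin: centre of its underside.
- freezer_box: bystander: blue box 68 x 68 x 50 mm, on the bench. Origin: centre of its underside.
There are look-alikes about, which are no part of the job. What is shaped like the case_b but red or turquoise is not meant.

How it is judged:
At the end, for the whole second after the job is handed in: Both cases lie flat (within 0.1 rad) and at rest on the mat on their backs, printed face up, the centre of each back over the mat and less than 8 mm above the bench (angle between each of case_a, case_b's own z axis and vertical below 0.1 rad and height (world z) of case_a between -0.003 and 0.008 m and x of case_a in the frame of photo_mat between -0.17 and 0.17 m and y of case_a in the frame of photo_mat between -0.095 and 0.095 m and linear speed of each of case_a, case_b below 0.02 m/s and height (world z) of case_b between -0.003 and 0.008 m and x of case_b in the frame of photo_mat between -0.17 and 0.17 m and y of case_b in the frame of photo_mat between -0.095 and 0.095 m); the robot touches nothing.
It fails at once if a case is lifted off the mat (the middle of its back more than 45 mm above the bench) (height (world z) of any of case_a, case_b above 0.045 m).
It fails at once if a case is pinched or struck hard (over 18 N from the fingers) (contact force between the fingers and case_a above 18 N or contact force between the fingers and case_b above 18 N).
It fails at once if a bottle or box beside the mat is moved more than 15 mm or tipped (distance of any of amber_bottle, white_bottle, slide_mailer, freezer_box from where it was at the start of the episode above 0.015 m or angle between any of amber_bottle, white_bottle, slide_mailer, freezer_box's own z axis and vertical above 0.3 rad).
It also fails if it takes over 42 s, if anything falls off the work surface, if the arm or the gripper's body presses on something with over 40 N, if the wrist force passes 120 N, or if a joint passes its speed limit or range.

## Robot

A 6-joint arm with a two-finger parallel gripper is mounted at the origin on a cart in front of the work surface, level with it; the furniture and walls round the work are solid. World frame = base frame: x ahead of the robot, y to its left, z up, the work surface at z = 0. Lengths are in m, angles in rad, forces in N, time in s.
With the tool pointing down it reaches from about 0.375 to 0.9 m from the base axis. Payload 3.1 kg.
Tool frame: the origin (TCP) lies midway between the tips of the shut fingers; the grasp point (between the pads) lies 19 mm behind it (manip.hold_point_z is the distance from the TCP to the grasp point, in m); x points along the fingers, y is the direction in which the jaws open and shut, and the axes are right-handed (so a half turn about x gives the same grasp; the last joint's range is limited). The gripper opens to 85 mm and grips with 20 to 120 N. Pads are 22 mm wide; open, the fingers measure 114 mm over their backs; the gripper's body (76 mm by 85 mm) begins 54 mm behind the grasp point. The pads swing forward as they close: fully open they stand 13 mm farther back than shut.
Start: joints at [-1.405, 0.527, 1.433, -0, 1.181, -0.178], TCP at [0.211, -0.588, 0.231] pointing down, gripper open.
Joint ranges: [-3.08, 3.08], [-0.75, 2.2], [0.22, 2.44], [-1.43, 4.57], [0, 2.65], [-2.85, 2.85]. Speed limits (rad/s): [2.79, 2.79, 3.14, 3.14, 3.14, 3.14].

## Interface

Orientations are given as a unit quaternion [x, y, z, w].
In Python, from station import manip, snapshot gives the robot as it stands.
- The arm moves only by the shell command python3 -m crank 'ROWS' [FORCE]. ROWS is JSON, a list of rows, each a list of 5 numbers: the finger opening in m, from 0 to 0.0854, then the shift along the tool's x, y, z in m, then the turn about the tool's x in rad. In form: [[grip, tx, ty, tz, yaw], ...]. A call has 1 to 5 rows; each row shifts and turns the commanded pose from where the row before left it, along the tool's axes as they then stand; what a row does not reach is not made up. A row lasts 1/10 s, in which the tool goes at most 50 mm and 8.59 degrees, less where a joint would pass 70% of its speed; a pose out of reach is approached as far as the arm can. A call is refused whole if a number of a shift passes 0.05 or a number of a turn 0.15, either way. A call with a gripper value outside its range is refused whole. The fingers move at their own pace and stop on an object; FORCE is the grip in N (left out, the last holds). Time passes only in rows, so rows that do not move let the fingers close. It gives the time, the measured TCP pose, the force and the opening at its end, in the units of the state.
- manip.sense(): the state, without advancing time (a new reading comes with each control period).
- snapshot(name): name is "scene" or "top"; returns a dict with "image" (384x512x3 uint8, blue, green, red), "range_z" (384x512 float32, m along the optical axis (not along the pixel's ray), 0 where there is no reading), "vertical_fov" (degrees; the focal length in pixels is half the picture's height over the tangent of half this angle, whatever the lens; pixels are square), "cx", "cy" (the principal point, pixels), "distortion" ([k1, k2, p1, p2, k3] as OpenCV has them; the pictures are not rectified), "extrinsics" (4x4, takes a point from world to camera coordinates). Camera axes: x right, y up, looking along -z (the intrinsics and any distortion apply to the point x, -y, -z); pixel columns grow to the right and rows downward; lengths in m; the calibration is good to about 2 mm. A picture is of the moment at which its call begins.
- manip.sign_off(): hands the job in, once; it reports no verdict.
The state is a dict: "t": time; "q": joint angles; "qd": joint speeds; "tau": joint torques, N m; "tcp_pos": TCP position; "tool_rot": TCP orientation; "force": force on the tool from outside, world axes, zero at the start; "ft_torque": the same for the moment, N m; "finger_gap": opening from 0.0 (shut) to 1.0 (fully open).
Only numpy, scipy, OpenCV 4.12 (cv2) and the standard library are available. Lean on these libraries where they do the work, as an engineer would, in place of code of your own. Each camera call takes 0.05 s, during which the arm holds its last target.

## Working session

There is one attempt and no reset: what is moved stays moved. The work goes in short steps, Python scripts to look and compute and a shell command to move; the robot and the scene stay as the last step left them, time stands still between calls to the robot, and variables do not carry over. Pictures are saved under pics/ and viewed, and the job is handed in when it is done.

```bash
ls; mkdir -p pics; python3 - <<'E'
from station import manip, snapshot
import cv2,numpy as np
print(manip.sense())
for n in ("scene","top"):
    s=snapshot(n); cv2.imwrite(f"pics/{n}0.png",s["image"]); print(n,s["vertical_fov"],s["cx"],s["cy"],s["distortion"]);print(np.round(s["extrinsics"],3))
    np.savez(f"{n}0.npz",**s)
E
```

```text
pics
{'t': 0.0, 'q': array([-1.40451353e+00,  5.28462304e-01,  1.43390719e+00,  9.67973070e-06,
        1.18137857e+00, -1.78501991e-01]), 'qd': array([ 0.00122871, -0.00110384,  0.00128927,  0.00268082,  0.00022662,
       -0.00047484]), 'tau': array([ 1.69234554e-03, -4.42347801e+01, -1.78023165e+01, -2.28951385e-04,
        8.41343834e-03,  2.55350834e-06]), 'tcp_pos': array([ 0.2111557 , -0.58749373,  0.23033443]), 'tool_rot': array([ 0.69663312,  0.1220576 , -0.69661747,  0.12053356]), 'force': array([-0.301847  ,  0.17081725,  0.18245961]), 'ft_torque': array([ 0.01773823, -0.00990886,  0.03476369]), 'finger_gap': 1.0021380751323854}
scene 48.400830898659095 258.3810105130988 189.0973841658914 [-0.10145158  0.          0.          0.          0.        ]
[[-0.793 -0.609 -0.007  0.522]
 [ 0.452 -0.597  0.663 -0.151]
 [-0.408  0.522  0.749 -0.99 ]
 [ 0.     0.     0.     1.   ]]
top 55.299828712890715 255.60725127384916 190.62900363367098 [-0.02652805  0.          0.          0.          0.        ]
[[ 0.023 -1.    -0.005  0.177]
 [ 0.997  0.023  0.078 -0.516]
 [-0.078 -0.007  0.997 -1.048]
 [ 0.     0.     0.     1.   ]]
```

View pics/scene0.png

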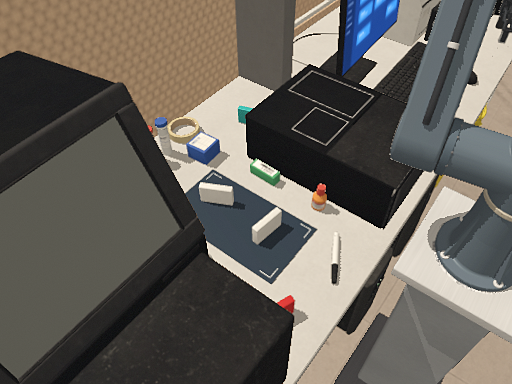

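View pics/top0.png

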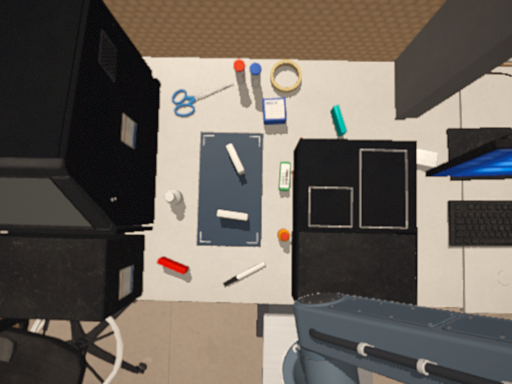

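The scene view shows the two white cases at about (216,193) and (267,226). In the top view they are at (235,159) and (232,215), with the mat at about x 198–263, y 132–245. Next I'll zoom in and measure.

```bash
cat > h.py <<'E'
import numpy as np,cv2
def K(s):
    f=s["image"].shape[0]/2/np.tan(np.radians(float(s["vertical_fov"]))/2)
    return np.array([[f,0,float(s["cx"])],[0,f,float(s["cy"])],[0,0,1]])
def cam(s):
    E=np.array(s["extrinsics"]); return E,-E[:3,:3].T@E[:3,3]
def ray(s,uv):
    E,C=cam(s); p=cv2.undistortPoints(np.float64(uv).reshape(-1,1,2),K(s),np.float64(s["distortion"])).reshape(-1,2)
    d=np.c_[p[:,0],-p[:,1],-np.ones(len(p))]; return C,d@E[:3,:3]
def onz(s,uv,z):
    C,d=ray(s,uv); return C+d*((z-C[2])/d[:,2])[:,None]
def proj(s,P):
    E,C=cam(s); p=np.float64(P).reshape(-1,3)@E[:3,:3].T+E[:3,3]; p=p*[1,-1,-1]
    return cv2.projectPoints(p,np.zeros(3),np.zeros(3),K(s),np.float64(s["distortion"]))[0].reshape(-1,2)
def cloud(s):
    h,w=s["range_z"].shape; v,u=np.mgrid[:h,:w]; C,d=ray(s,np.c_[u.ravel(),v.ravel()])
    return (C+d*s["range_z"].reshape(-1,1)).reshape(h,w,3)
E
python3 - <<'E'
from h import *
S=dict(np.load("scene0.npz"));T=dict(np.load("top0.npz"))
print("scene C",cam(S)[1],"top C",cam(T)[1])
cv2.imwrite("pics/z1.png",cv2.resize(S["image"][165:285,180:330],None,fx=5,fy=5,interpolation=cv2.INTER_CUBIC))
cv2.imwrite("pics/z2.png",cv2.resize(T["image"][125:255,155:300],None,fx=4.5,fy=4.5,interpolation=cv2.INTER_CUBIC))
P=cloud(T); hsv=cv2.cvtColor(T["image"],cv2.COLOR_BGR2HSV)
m=((hsv[...,1]<60)&(hsv[...,2]>150)&(P[...,2]>0.03)).astype(np.uint8)
m[:130]=0;m[245:]=0;m[:,:160]=0;m[:,265:]=0
n,l,st,c=cv2.connectedComponentsWithStats(m)
for i in range(1,n):
    if st[i,4]<20: continue
    uv=np.argwhere(l==i)[:,::-1]; 
    q=onz(T,uv,0.058)
    r=cv2.minAreaRect((q[:,:2]*1000).astype(np.float32)); print(c[i],st[i,4],"rng z med/max",np.median(P[l==i][:,2]),P[l==i][:,2].max(),r)
# mat
print("mat corners",onz(T,[[201,133],[262,133],[263,244],[197,245]],.003))
PS=cloud(S)
for uv in [(216,193),(267,226),(210,205),(190,205),(250,255),(320,196)]: print(uv,PS[uv[1],uv[0]])
E
```

```text
scene C [0.0782374  0.74493714 0.84522769] top C [0.42891265 0.18196136 1.08611488]
[234.61340206 157.87628866] 194 rng z med/max 0.05881395897296249 1.0861148780608232 ((600.9905395507812, 250.6622772216797), (85.90751647949219, 18.05243492126465), 26.621049880981445)
[172.0060241  195.74698795] 166 rng z med/max 0.06131139597703228 1.0861148780608232 ((487.3052062988281, 422.7555847167969), (42.34773635864258, 42.44568634033203), 2.243147850036621)
[231.92462312 214.48241206] 199 rng z med/max 0.05864991760519711 1.0861148780608232 ((440.6394348144531, 253.82275390625), (85.6983642578125, 17.79375648498535), 83.23796844482422)
mat corners [[0.68352013 0.35760309 0.003     ]
 [0.68743719 0.1742137  0.003     ]
 [0.35699953 0.16409066 0.003     ]
 [0.34943496 0.35775    0.003     ]]
(216, 193) [0.59136708 0.25962784 0.04326406]
(267, 226) [0.42887016 0.26489626 0.04394964]
(210, 205) [0.60377655 0.27403743 0.00098739]
(190, 205) [0.4089103  0.48829681 0.35247491]
(250, 255) [0.42815486 0.33121547 0.00287532]
(320, 196) [0.37792436 0.11542386 0.04814054]
```

View pics/z1.png

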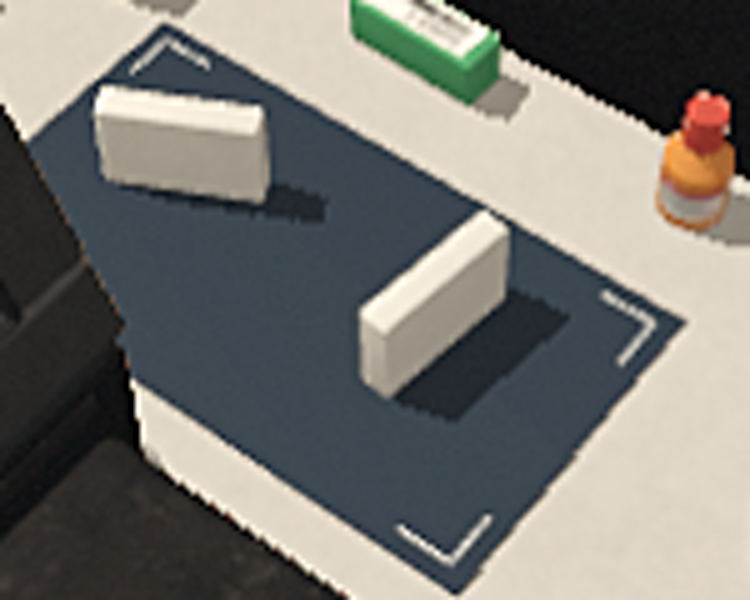

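View pics/z2.png

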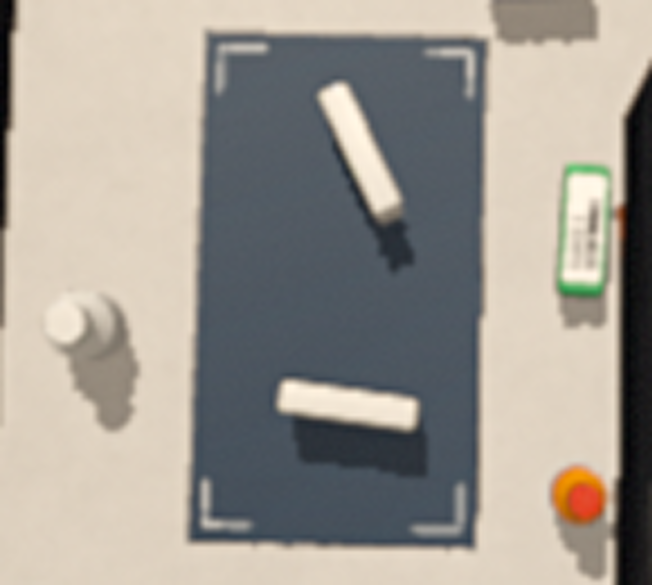

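```bash
python3 - <<'E'
from h import *
from scipy.spatial.transform import Rotation as R
from station import manip
s=manip.sense(); print(np.round(R.from_quat(s["tool_rot"]).as_matrix(),3))
S=dict(np.load("scene0.npz"));hsv=cv2.cvtColor(S["image"],cv2.COLOR_BGR2HSV)
P=cloud(S)
for nm,(c,a) in dict(A=((.601,.2507),26.62),B=((.4406,.2538),83.24)).items():
    a=np.radians(a);l=np.array([np.cos(a),np.sin(a),0]);n=np.array([-l[1],l[0],0]);C=np.array([*c,.03])
    m=((np.abs((P-C)@l)<.045)&(((P-C)@n)>.004)&(((P-C)@n)<.014)&(P[...,2]>.008)&(P[...,2]<.054))
    print(nm,n,m.sum(),"sat max",hsv[m][:,1].max(),"bgr min",S["image"][m].min(0),"max",S["image"][m].max(0))
T=dict(np.load("top0.npz"));PT=cloud(T)
for x in (.3,.4,.5,.6,.65,.7):
  pass
m=(PT[...,2]>.1)&(PT[...,1]<.1)&(PT[...,0]>.2)&(PT[...,1]>-.25)&(PT[...,2]<.2)
print("reader",np.percentile(PT[m],[1,50,99],axis=0))
m=(PT[...,2]>.1)&(PT[...,1]<-.28)&(PT[...,0]>.4)&(PT[...,2]<1)
print("monitor",np.percentile(PT[m],[1,50,99],axis=0))
E
```

```text
[[-0.     0.338 -0.941]
 [ 0.002 -0.941 -0.338]
 [-1.    -0.002 -0.   ]]
A [-0.44807118  0.89399788  0.        ] 361 sat max 43 bgr min [119 124 126] max [221 238 246]
B [-0.99304793  0.11771072  0.        ] 257 sat max 40 bgr min [ 98 100  98] max [221 237 246]
reader [[ 0.24142276 -0.22620874  0.10660932]
 [ 0.47534189 -0.0772612   0.15578555]
 [ 0.92040271  0.08354777  0.19389809]]
monitor [[ 0.55439234 -0.4653094   0.12013121]
 [ 0.56691374 -0.31436795  0.25656269]
 [ 0.74658536 -0.28034341  0.4213861 ]]
```

Both visible faces are plain, so these are the backs. The far case (call it A, 0.601, 0.251) must fall toward (-0.45, 0.89), and the near one (B, 0.441, 0.254) toward (-0.99, 0.12). Now I'll travel round the reader and monitor, high up.

```bash
python3 -m crank '[[0,0,0,0,-0.12],[0,-0.004,-0.018,-0.039,0],[0,-0.004,-0.018,-0.039,0],[0,-0.004,-0.018,-0.039,0],[0,-0.004,-0.018,-0.039,0]]' 20
python3 -m crank '[[0,-0.004,-0.018,-0.039,0],[0,-0.004,-0.018,-0.039,0],[0,-0.004,-0.018,-0.039,0],[0,0,0,0,0]]'
```

```text
t: 0.6
tcp_pos: [0.319, -0.4523, 0.247]
tool_rot: [-0.688, -0.163, 0.688, -0.162]
force: [0.3, -0.3, -0.0]
finger_gap: 0.146
t: 1.0
tcp_pos: [0.4011, -0.3486, 0.2595]
tool_rot: [0.688, 0.166, -0.687, 0.164]
force: [0.5, -0.6, 0.0]
finger_gap: -0.001
```

```bash
python3 -m crank '[[0,0,-0.034,-0.026,0],[0,0,-0.034,-0.026,0],[0,0,-0.034,-0.026,0],[0,0,-0.034,-0.026,0],[0,0,-0.034,-0.026,0]]'
python3 -m crank '[[0,0,-0.034,-0.026,0],[0,0,-0.0245,-0.0365,0],[0,0,-0.0245,-0.0365,0],[0,0,-0.0245,-0.0365,0],[0,0,-0.0245,-0.0365,0]]'
python3 -m crank '[[0,0,-0.0245,-0.0365,0],[0,0,-0.0245,-0.0365,0],[0,0,-0.0245,-0.0365,0],[0,0,-0.0245,-0.0365,0],[0,0,0,0,0]]'
python3 - <<'E'
from station import manip
from scipy.spatial.transform import Rotation as R
import numpy as np
s=manip.sense();M=R.from_quat(s["tool_rot"]).as_matrix();print(M.round(3),s["q"].round(2))
d=np.array([.6226,.2068,.045])-s["tcp_pos"];print(s["tcp_pos"],M.T@d)
E
```

```text
t: 1.5
tcp_pos: [0.4386, -0.1419, 0.2591]
tool_rot: [-0.688, -0.163, 0.688, -0.162]
force: [1.5, -0.5, -0.6]
finger_gap: 0.001
t: 2.0
tcp_pos: [0.534, 0.0532, 0.259]
tool_rot: [-0.688, -0.163, 0.688, -0.163]
force: [-0.0, 0.4, 0.1]
finger_gap: 0.004
t: 2.5
tcp_pos: [0.6223, 0.2092, 0.2584]
tool_rot: [0.689, 0.165, -0.687, 0.164]
force: [-0.4, -1.2, 0.5]
finger_gap: -0.002
[[ 0.002  0.452 -0.892]
 [ 0.002 -0.892 -0.452]
 [-1.    -0.001 -0.003]] [0.15 0.54 1.32 0.   1.28 1.25]
[0.62226549 0.20915827 0.25835484] [0.21335009 0.00242197 0.00135482]
```

```bash
python3 -m crank '[[0,0.05,0.01,0,0],[0,0.05,0,0,0],[0,0.05,0,0,0],[0,0.04,0,0,0],[0,0.022,0,0,0]]'
python3 -m crank '[[0,0,0,0,0]]'
python3 - <<'E'
from h import *
from station import snapshot
s=snapshot("scene"); t=snapshot("top")
cv2.imwrite("pics/p1.png",cv2.resize(np.hstack([s["image"][140:290,170:330],t["image"][120:270,160:320]]),None,fx=2.4,fy=2.4,interpolation=cv2.INTER_CUBIC))
E
```

```text
t: 3.0
tcp_pos: [0.6214, 0.1944, 0.0438]
tool_rot: [-0.685, -0.163, 0.691, -0.162]
force: [0.9, -0.4, 0.7]
finger_gap: 0.001
t: 3.1
tcp_pos: [0.6209, 0.1945, 0.0438]
tool_rot: [-0.685, -0.163, 0.692, -0.162]
force: [-0.2, 0.7, 0.1]
finger_gap: -0.002
```

View pics/p1.png

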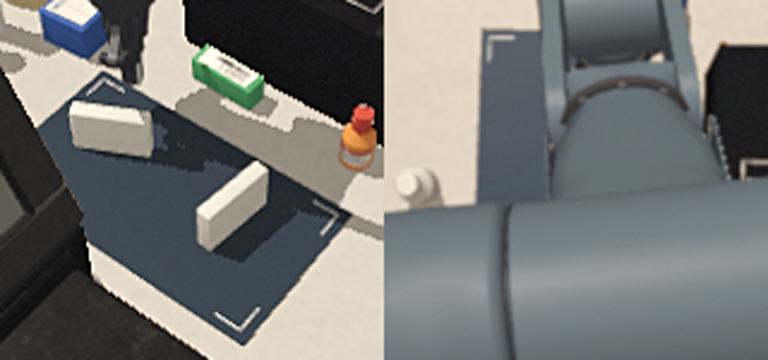

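The left (scene) half of the picture shows case A standing at about (112,128), with the finger behind its hidden face at about (130,60). The arm hides most of the top view. Now I'll push slowly.

```bash
python3 -m crank '[[0,0,-0.008,0,0],[0,0,-0.008,0,0],[0,0,-0.006,0,0],[0,0,-0.004,0,0],[0,0,0,0,0]]'
python3 -m crank '[[0,0,-0.003,0,0],[0,0,-0.003,0,0],[0,0,-0.003,0,0],[0,0,-0.003,0,0],[0,0,-0.003,0,0]]'
cat > look.py <<'E'
from h import *
from station import snapshot
import sys
s=snapshot("scene"); t=snapshot("top")
cv2.imwrite(f"pics/{sys.argv[1]}.png",cv2.resize(np.hstack([s["image"][140:290,170:330],t["image"][120:270,160:320]]),None,fx=2.4,fy=2.4,interpolation=cv2.INTER_CUBIC))
E
python3 look.py p2
```

```text
t: 3.7
tcp_pos: [0.6124, 0.2207, 0.0488]
tool_rot: [0.688, 0.163, -0.688, 0.163]
force: [1.2, 0.5, -0.4]
finger_gap: -0.001
t: 4.2
tcp_pos: [0.606, 0.2332, 0.0483]
tool_rot: [0.688, 0.163, -0.688, 0.163]
force: [1.0, -0.6, 1.4]
finger_gap: 0.002
```

View pics/p2.png

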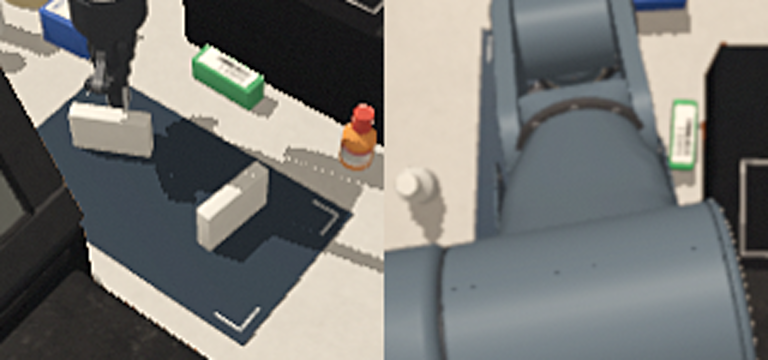

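The scene half of p2 shows the finger just behind A's top edge at about (125,100), and the case is still upright. I'll continue.

```bash
python3 -m crank '[[0,0,-0.003,0,0],[0,0,-0.003,0,0],[0,0,-0.003,0,0],[0,0,-0.003,0,0],[0,0,-0.003,0,0]]'
python3 look.py p3
```

```text
t: 4.8
tcp_pos: [0.5991, 0.2468, 0.0482]
tool_rot: [-0.688, -0.163, 0.688, -0.163]
force: [0.3, 0.2, -0.5]
finger_gap: 0.002
```

View pics/p3.png

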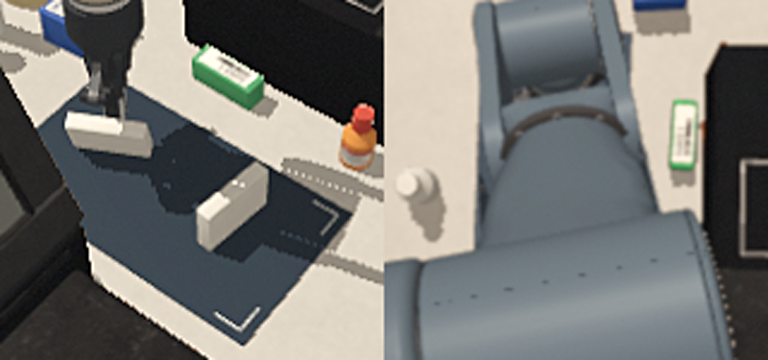

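In p3, A's top edge has moved to about (110,125) and its back face is foreshortened, so it is tilting. The finger is in contact at (120,120). I'll keep pushing.

```bash
python3 -m crank '[[0,0,-0.003,0,0],[0,0,-0.003,0,0],[0,0,-0.003,0,0],[0,0,-0.003,0,0],[0,0,0,0,0]]'
python3 look.py p4
```

```text
t: 5.4
tcp_pos: [0.5937, 0.2577, 0.0483]
tool_rot: [-0.688, -0.163, 0.688, -0.163]
force: [-0.1, 0.1, -0.7]
finger_gap: -0.0
```

View pics/p4.png

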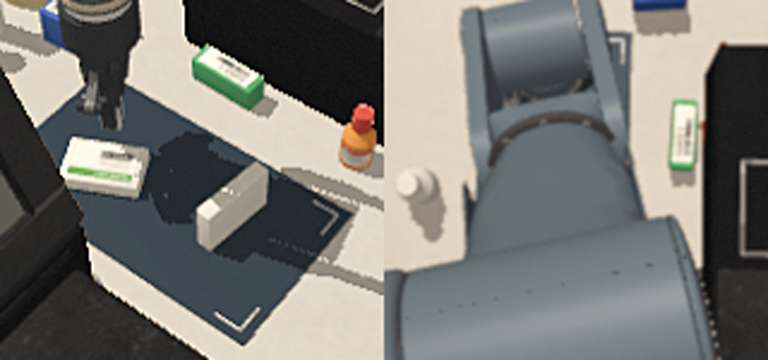

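A lies flat with its green strip and label up, at about (105,165) in p4. Next I'll rise, move behind B and turn.

```bash
python3 -m crank '[[0,-0.04,0.01,0,0],[0,-0.03,0,0,0],[0,0,-0.0253,0.05,0],[0,0,-0.0254,0.0512,0],[0,0,0,0,0]]'
python3 -m crank '[[0,0,0,0.001,0.146],[0,0,0,0,0.146],[0,0,0,0,0.146],[0,0,0,0,0.145],[0,0,0,0,0]]'
python3 - <<'E'
from station import manip
from scipy.spatial.transform import Rotation as R
import numpy as np
s=manip.sense();M=R.from_quat(s["tool_rot"]).as_matrix();print(M.round(3),s["q"].round(2))
d=np.array([.49,.248,.047])-s["tcp_pos"];print(s["tcp_pos"],M.T@d)
E
python3 look.py p5
```

```text
t: 6.0
tcp_pos: [0.5932, 0.2566, 0.0483]
tool_rot: [0.706, -0.042, -0.706, -0.042]
force: [0.6, -0.1, 0.9]
finger_gap: -0.0
[[ 0.    -0.118 -0.993]
 [ 0.    -0.993  0.118]
 [-1.    -0.    -0.   ]] [ 0.24  0.79  1.5  -0.    0.85  1.92]
[0.59316914 0.25662954 0.04833074] [0.00131523 0.02073485 0.10143198]out of range: row 4 has 0.0512, outside -0.05 to 0.05
```

View pics/p5.png

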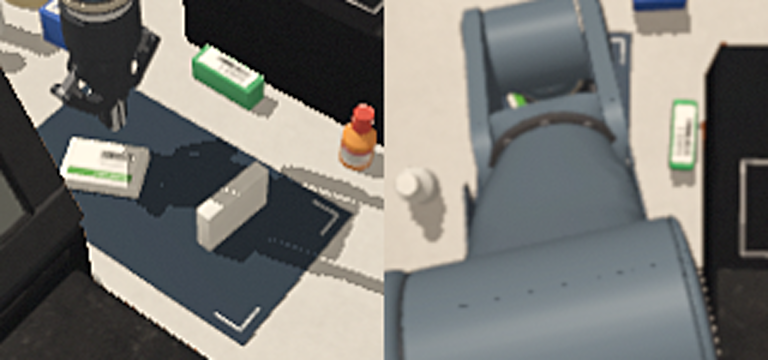

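The first call was refused (one shift over 0.05), so the tool turned in place, clear above A. p5 shows A flat at (105,165) and B standing at (232,205). From 48 mm height the path to B is clear.

```bash
python3 -m crank '[[0,0,0.007,0.034,0],[0,0,0.007,0.034,0],[0,0,0.007,0.033,0],[0,0,0,0,0]]'
python3 -m crank '[[0,0,0,0.006,0],[0,0,0,0.006,0],[0,0,0,0.004,0],[0,0,0,0.003,0],[0,0,0,0.003,0]]'
python3 look.py p6
```

```text
t: 6.5
tcp_pos: [0.4831, 0.2468, 0.0477]
tool_rot: [-0.703, 0.042, 0.709, 0.039]
force: [-0.1, 0.0, -0.4]
finger_gap: 0.001
t: 7.0
tcp_pos: [0.4687, 0.2505, 0.0482]
tool_rot: [0.706, -0.042, -0.706, -0.042]
force: [1.0, -0.6, -0.4]
finger_gap: -0.0
```

View pics/p6.png

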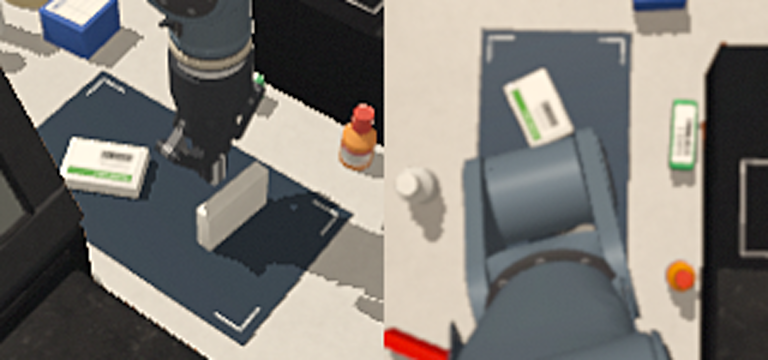

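p6 shows A flat on the mat (top half, (540,107)), and the finger close behind B at (220,180) in the scene half. Now the slow push.

```bash
python3 -m crank '[[0,0,0,0.003,0],[0,0,0,0.003,0],[0,0,0,0.003,0],[0,0,0,0.003,0],[0,0,0,0.003,0]]'
python3 -m crank '[[0,0,0,0.003,0],[0,0,0,0.003,0],[0,0,0,0.003,0],[0,0,0,0,0]]'
python3 look.py p7
```

```text
t: 7.6
tcp_pos: [0.4533, 0.2523, 0.0483]
tool_rot: [0.706, -0.042, -0.706, -0.042]
force: [0.4, 1.2, 1.1]
finger_gap: 0.003
t: 8.0
tcp_pos: [0.4438, 0.2532, 0.0482]
tool_rot: [-0.706, 0.042, 0.706, 0.042]
force: [-0.1, -0.5, 0.2]
finger_gap: -0.0
```

View pics/p7.png

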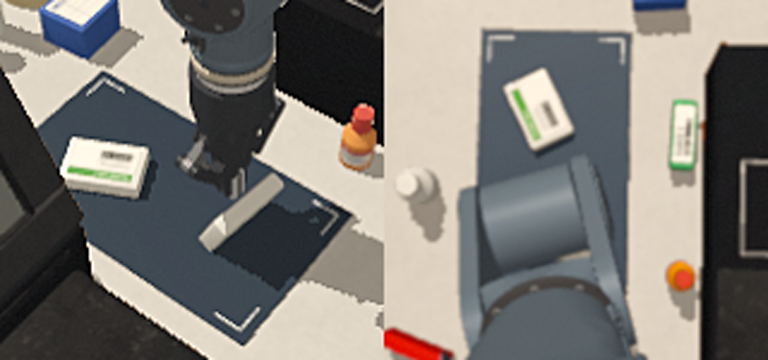

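B is tilted in p7, with its top edge at about (245,205), and is close to tipping.

```bash
python3 -m crank '[[0,0,0,0.003,0],[0,0,0,0.003,0],[0,0,0,0.003,0],[0,0,0,0,0],[0,0,0,0,0]]'
python3 look.py p8
```

```text
t: 8.6
tcp_pos: [0.4355, 0.2543, 0.0483]
tool_rot: [-0.706, 0.042, 0.706, 0.042]
force: [0.4, 0.5, -0.2]
finger_gap: -0.003
```

View pics/p8.png

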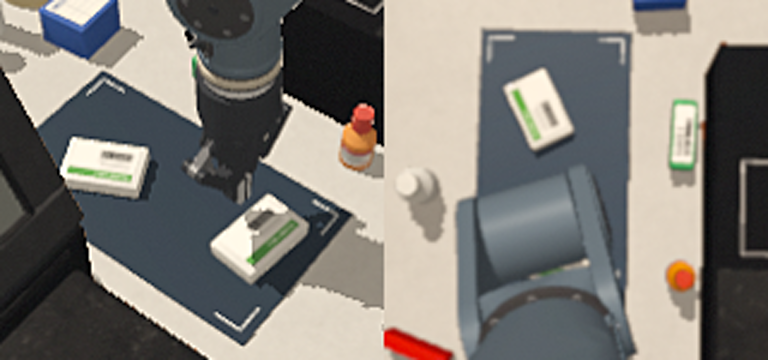

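B has fallen with its label and green strip up, at about (258,240). I'll retract upward and check with the arm out of the top view.

```bash
python3 -m crank '[[0,-0.03,0,-0.015,0],[0,-0.05,0,-0.01,0],[0,-0.05,0,0,0],[0,-0.05,0,0,0],[0,-0.03,0,0,0]]'
python3 -m crank '[[0,0,0.05,0,0],[0,0,0.05,0,0],[0,0,0.05,0,0],[0,0,0.05,0,0],[0,0,0.05,0,0]]'
python3 -m crank '[[0,0,0.04,0,0],[0,0,0,0,0],[0,0,0,0,0]]'
python3 look.py p9
python3 - <<'E'
from h import *
from station import snapshot,manip
T=snapshot("top");P=cloud(T);h=cv2.cvtColor(T["image"],cv2.COLOR_BGR2HSV)
m=((P[...,2]>.013)&(P[...,2]<.03)).astype(np.uint8); m[:130]=0;m[246:]=0;m[:,:198]=0;m[:,264:]=0
n,l,st,c=cv2.connectedComponentsWithStats(m)
for i in range(1,n):
    if st[i,4]<100: continue
    uv=np.argwhere(l==i)[:,::-1]; p=P[l==i]; q=onz(T,uv,.021)
    A=np.c_[p[:,:2],np.ones(len(p))];k=np.linalg.lstsq(A,p[:,2],rcond=None)[0]
    print(c[i],np.median(p[:,2]),"tilt",np.hypot(k[0],k[1]),cv2.minAreaRect((q[:,:2]*1000).astype(np.float32)))
T0=dict(np.load("top0.npz"))
d=cv2.absdiff(T0["image"],T["image"]).max(2); print("diff bystanders",[(nm,int(np.median(d[y-8:y+8,x-8:x+8]))) for nm,x,y in (("wb",173,197),("mailer",285,176),("amber",284,236),("freezer",275,110))])
s=manip.sense();print(s["t"],s["tcp_pos"],s["qd"].round(3))
E
```

```text
t: 9.2
tcp_pos: [0.4617, 0.2518, 0.2615]
tool_rot: [0.708, -0.041, -0.704, -0.043]
force: [0.7, 0.9, 0.6]
finger_gap: 0.0
t: 9.7
tcp_pos: [0.4302, 0.0015, 0.2576]
tool_rot: [0.706, -0.042, -0.706, -0.041]
force: [1.2, -0.0, 0.5]
finger_gap: 0.001
t: 10.0
tcp_pos: [0.4259, -0.0373, 0.2573]
tool_rot: [-0.706, 0.043, 0.706, 0.043]
force: [0.2, 0.6, -0.1]
finger_gap: 0.004
[223.94052045 165.04089219] 0.02224754251455896 tilt 0.006631593830758216 ((585.0582275390625, 283.8736572265625), (86.17855834960938, 54.663230895996094), 26.700998306274414)
[230.87589928 227.25719424] 0.022061148325612012 tilt 0.0016725149314039333 ((404.1430969238281, 258.7617492675781), (84.80918884277344, 54.63173294067383), 83.24388122558594)
diff bystanders [('wb', 1), ('mailer', 1), ('amber', 1), ('freezer', 1)]
10.15 [ 0.42591659 -0.03540316  0.25723513] [ 0.012  0.002 -0.001 -0.002 -0.004 -0.003]
```

View pics/p9.png

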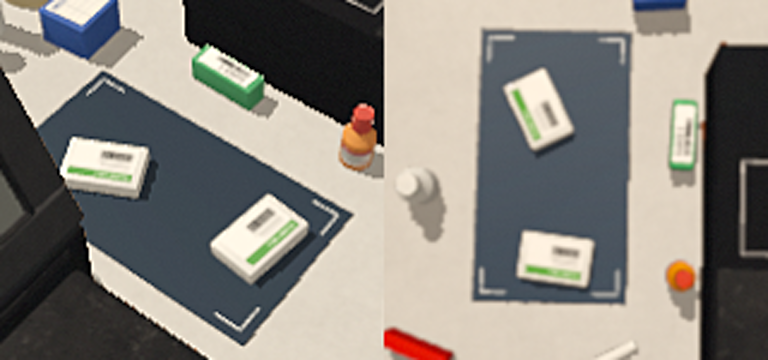

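Both cases lie flat and label-up on the mat, at (540,110) and (556,258) in the top half. The bystanders are unchanged and the arm is clear.

```bash
python3 -c "
from station import manip
print(manip.sign_off())"
```

```text
the job is handed in; nothing more can be done
None
```

I pushed both cases over with the shut fingertips. Each fell onto its plain back and lies flat on the mat with its green strip and label up. I handed the job in at about 10.2 s of the 42 s; sign-off gives no verdict.

| Last check | Far case (0.585, 0.284) | Near case (0.404, 0.259) |
|---|---|---|
| Footprint | 86 x 55 mm | 85 x 55 mm |
| Height of top face above bench | 22 mm (21 expected) | 22 mm (21 expected) |
| Tilt | about 0.007 rad | about 0.002 rad |
| Centre over the mat | yes | yes |

- **Bystanders:** the pixels around the two bottles and two boxes match the first top picture, so none of them appears to have moved.
- **Forces:** wrist-force readings stayed within about 2 N. That is the value at the end of each call; finger contact force was not measured directly.
- **Arm:** it ended at (0.426, -0.035, 0.257), above the reader and touching nothing.
- **Failed move:** one move call was refused because a shift was over 0.05. The tool therefore turned in place at 48 mm, above the far case (top at about 21 mm), and went on to the near case at that height. It did not disturb anything.

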